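# Stand the new brake pad in its leaning carrier

### The arm

A 6-joint arm with a two-finger parallel gripper is mounted at the origin on the work surface. World frame = base frame: x ahead of the robot, y to its left, z up, the work surface at z = 0. Lengths are in mm, angles in rad, forces in N, time in s.
With the tool pointing down it reaches from about 275 to 1000 mm from the base axis. Payload 8.4 kg.
Tool frame: the origin (TCP) lies between the finger pads; the fingertips stand 17 mm ahead of it and the grasp point (between the pads) lies 2 mm behind it; z points along the fingers, y is the line along which they close (so a half turn about z gives the same grasp; the last joint's range is limited). The gripper opens to 85 mm and grips with 20 to 120 N. Pads are 22 mm wide; open, the fingers measure 114 mm over their backs; the gripper's body (76 mm by 85 mm) begins 54 mm behind the grasp point. The pads swing forward as they close: fully open they stand 13 mm farther back than shut.
Start: joints at [-1.212, 0.353, 1.633, -0, 1.155, -0.002], TCP at [220.638, -584.762, 248.281] pointing down, gripper open.
Joint ranges: [-2.63, 2.63], [-0.92, 2.1], [0.06, 2.66], [-1.3, 4.44], [0, 2.69], [-3.02, 3.02]. Speed limits (rad/s): [2.22, 2.22, 2.79, 3.14, 3.14, 3.14].

### API

Orientations are given as [roll, pitch, yaw] about the fixed x, y, z axes, in that order (R = Rz(yaw) Ry(pitch) Rx(roll)).
In Python, from rig import sense, grab_frame, sign_off gives the robot as it stands. The module is installed in compiled form; this text tells all that it offers.
- The arm moves only by the tool send_rows, never from a script. Its argument "moves" is a list that holds one entry, the list of rows, each a list of 7 numbers: the shift along the world's x, y, z in m, then the turn, a rotation vector about the world's x, y, z in rad, then the opening, from -1 (shut) to 1 (fully open). In form: [[[dx, dy, dz, rx, ry, rz, jaw], ...]]. A call has 1 to 10 rows; each row shifts and turns the commanded pose from where the row before left it; what a row does not reach is not made up. A row lasts 1/10 s, in which the tool goes at most 50 mm and 8.59 degrees, less where a joint would pass 70% of its speed; a pose out of reach is approached as far as the arm can. A call with a gripper value outside its range is refused whole. The fingers move at their own pace and stop on an object; "grip_force" is the grip in N (left out, the last holds). Time passes only in rows, so rows that do not move let the fingers close. It gives the time, the measured TCP pose, the force, the opening and the grip force at its end, in the units of the state.
- sense(): the state, without advancing time (a new reading comes with each control period).
- grab_frame(name): name is "side" or "top"; returns a dict with "img" (384x512x3 uint8, red, green, blue), "mtx" (3x3 intrinsics, pixels), "rvec" (rotation vector, rad) and "tvec" (3), from world to camera coordinates, as OpenCV has them. Camera axes: x right, y down, z forward; pixel columns grow to the right and rows downward; lengths in mm; the calibration is good to about 2 mm. A picture is of the moment at which its call begins. There is no depth.
- sign_off(): hands the job in; it is judged then, once.
The state is a dict: "clock": time; "qpos": joint angles; "qvel": joint speeds; "joint_efforts": joint torques, N m; "eef_pos": TCP position; "tcp_rot": TCP orientation; "contact_force": force on the tool from outside, world axes, zero at the start; "wrist_torque": the same for the moment, N m; "opening": opening from 0.0 (shut) to 1.0 (fully open); "grasp_force": force on a finger pad.
Only numpy, scipy, OpenCV 4.12 (cv2) and the standard library are available. Lean on these libraries where they do the work, as an engineer would, in place of code of your own. Each camera call takes 0.05 s, during which the arm holds its last target. There are 200 camera calls.

### The job

Take the new brake pad, the one with the thick lining, and stand it in the leaning pad carrier beside the brake disc: lining towards the disc, both end tabs fully down in their slots. Lower it in rather than letting it drop, let go, and leave the worn thin pad and the other things on the bench where they are.

Things in the scene. Friction and masses are not known exactly. Their poses are not given: they have to be found in the camera images.
- new_pad: New brake pad on its long edge on the bench, 0.35 kg: steel backing plate 100 long x 6 thick x 58 mm high, a tab at each end, black lining (11 thick, 90 long, 50 mm high) on its -y face, flush with the underside; 17 mm thick in all. Origin: underside, mid length, mid thickness of the backing plate. x along its length, z up; lining from y = -3 to -14 mm. The worn pad starts likewise.
- new_pad_grip (a point): Point to grip the new pad, across its thickness: mid length, mid of the 17 mm total thickness, 40 mm above the underside (pad frame 0, -5.5, 40 mm).
- new_pad_lining (a point): Centre of the new pad's lining face, pad frame 0, -14, 29 mm.
- new_pad_tab (a point): Outer end of the new pad's +x tab, pad frame 63, 0, 24 mm; the -x tab is its mirror image. Tabs are 6 mm thick, 24 mm high (12 to 36 mm above the underside), 13 mm long; 126 mm over both.
- worn_pad: Worn brake pad, the same as the new one but with a lining only 4 mm thick (10 mm in all); same axes. Stands on its long edge on the bench; to be left alone.
- rig: Fixed bench stand with an upright brake disc (200 mm diameter) and, beside it, the pad carrier. Origin: on the bench, below the disc's axis and in the plane of the carrier's slots; x, y level, z up. Base plate 240 x 190 x 10 mm. Disc axis along y, 112 mm above the bench; disc from y = -54 to -72 mm, its hat to y = -34 mm.
- carrier: Steel pad carrier fixed on the rig, leaning 30 degrees: two end brackets with slots open at the top for the pad's tabs. Its frame is the pad's own frame when fully home: origin 177 mm above the bench, x along the pad (rising 30 degrees away from the robot), z the way the pad is drawn out (up and 30 degrees back towards the robot), -y towards the disc, whose rim reaches z = 25 mm.
- carrier_mouth (a point): Midway between the slot mouths, carrier frame 0, 0, 50 mm. Slots 10 mm wide (y = -5 to 5 mm), flared from z = 40 to 50 mm; end walls at x = -65.5 and 65.5 mm; tabs come to rest on ledges at z = 12 mm. Brackets reach from x = 53 to 76 mm either side and y = -18 to 28 mm; a bar joins them at y = 18 to 30, below z = 6 mm. 40 mm free between lining and disc.
- can: Black spray can with a white cap, 62 mm diameter, 160 mm high, standing; origin under its centre. Bystander.
- deep_socket: Steel deep socket, 28 mm diameter, 63 mm high, standing; origin under its centre. Bystander.
- short_socket: Steel short socket, 26 mm diameter, 30 mm high, standing; origin under its centre. Bystander.
- wrench: Steel wrench 170 mm long lying flat along its x. Bystander.
- driver: Screwdriver 200 mm long with a black handle, lying along its x. Bystander.
- jar: Grey jar with a steel cap, 50 mm diameter, 60 mm high; origin under its centre. Bystander.
Not all that is in view belongs to the job. What is shaped like the new_pad but turquoise or white is not meant.

How it is judged:
By the outcome, as a careful person would: the job done as asked, in the order asked, and still so for the second after the job is handed in, with the robot touching nothing.
It also fails if it takes over 45 s, if anything falls off the work surface, if the arm or the gripper's body presses on something with over 40 N, if the wrist force passes 120 N, or if a joint passes its speed limit or range.

## Working session

There is one attempt and no reset: what is moved stays moved. The work goes in short steps, Python scripts to look and compute and a tool call to move; the robot and the scene stay as the last step left them, time stands still between calls to the robot, and variables do not carry over. Pictures are saved under pics/ and viewed, at most 10 in all, crops included, and the job is handed in when it is done.

Besides the shell and the picture viewer there is one more tool, called after "Request:" in YAML: its name, and indented under it one key for each argument. send_rows: Moves the arm, as the interface text tells. Its arguments: {"type":"object","properties":{"moves":{"type":"array"},"grip_force":{"type":"number"}},"required":["moves"]}

```bash
mkdir -p pics
python3 - <<'E'
from rig import sense, grab_frame
import cv2,pickle
s=sense();print(s)
for n in("side","top"):
    f=grab_frame(n);pickle.dump(f,open(n+".pkl","wb"));cv2.imwrite(f"pics/{n}0.png",cv2.resize(f["img"][:,:,::-1],(800,600),interpolation=cv2.INTER_CUBIC))
    R=cv2.Rodrigues(f["rvec"])[0];print(n,f["mtx"],-R.T@f["tvec"].ravel(),R)
E
```

```text
{'clock': 0.0, 'qpos': array([-1.21240128e+00,  3.53675446e-01,  1.63413715e+00,  4.29267971e-05,
        1.15521767e+00, -2.39866611e-03]), 'qvel': array([-1.07148480e-04,  2.00480382e-05,  2.06117203e-04,  1.92795467e-03,
        2.75074530e-03, -7.33548722e-04]), 'joint_efforts': array([ 3.27969050e-03, -6.05226731e+01, -3.42065692e+01,  2.06347381e-04,
        9.24955675e-03,  1.76899903e-05]), 'eef_pos': array([ 220.48653559, -584.32377507,  247.54333647]), 'tcp_rot': array([-3.14015515e+00, -4.26962551e-05,  3.60776326e-01]), 'contact_force': array([-0.23598218,  0.55757515,  0.34367286]), 'wrist_torque': array([-0.01228499,  0.04391072,  0.00046961]), 'grasp_force': 0.0, 'opening': 1.0039425403734512}
side [[416.81157068   0.         251.14171301]
 [  0.         416.81157068 191.47960436]
 [  0.           0.           1.        ]] [ 466.27609943 -736.99725002  660.79973114] [[ 0.99861977 -0.05182449 -0.00853048]
 [-0.03393024 -0.51258699 -0.85796464]
 [ 0.04009096  0.85706989 -0.51363792]]
top [[417.06309824   0.         259.32651941]
 [  0.         417.06309824 196.74446647]
 [  0.           0.           1.        ]] [ 304.94533402   92.63603748 1359.99702863] [[-0.00899812 -0.99987646 -0.01288815]
 [-0.98395387  0.01115016 -0.17807432]
 [ 0.17819603  0.01107901 -0.98393264]]
```

View pics/side0.png

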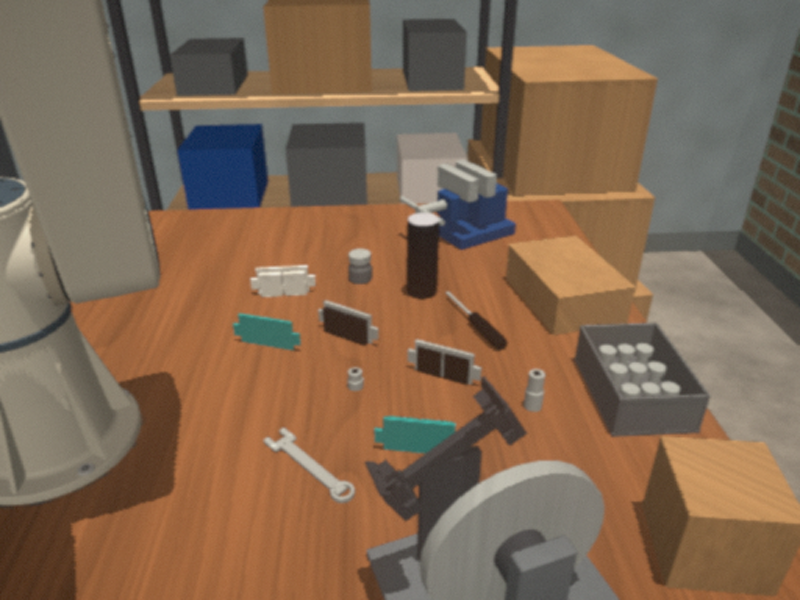

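View pics/top0.png

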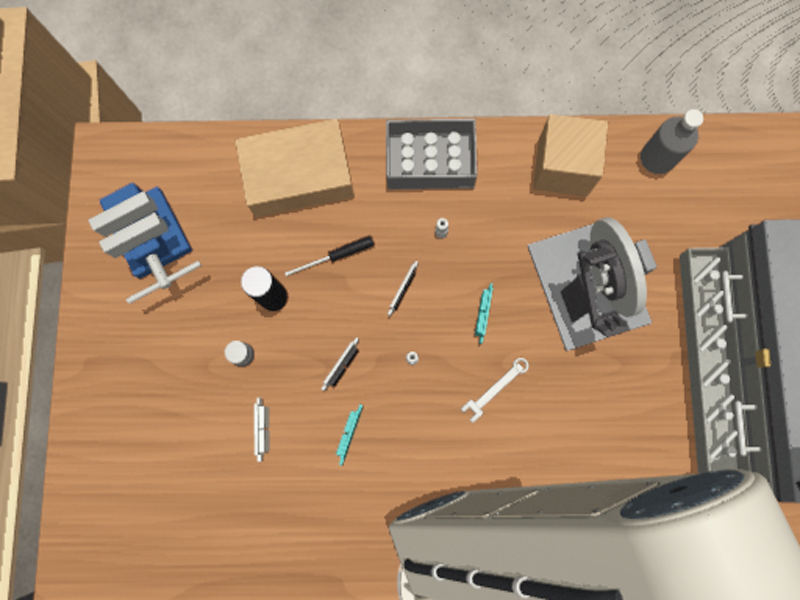

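The two black-lined pads are at side (347,323)/(443,362) and top (340,363)/(402,288). The rig is at top (600,280). I'll crop in closer next.

Run:
```python
import cv2,pickle,numpy as np
def crop(n,x0,y0,x1,y1,W,H):
    im=pickle.load(open(n+".pkl","rb"))["img"][y0:y1,x0:x1,::-1]
    return cv2.resize(im,(W,H),interpolation=cv2.INTER_CUBIC)
# scale 10: top pads x200-270,y165-250
a=crop("top",200,160,280,250,400*1,450); b=crop("side",200,188,310,248,0+400,218)
cv2.imwrite("pics/c1.png",np.hstack([crop("top",200,162,272,252,480,600),np.vstack([crop("side",200,188,264,224,320,180),crop("side",255,212,319,248,320,180),np.zeros((240,320,3),np.uint8)])]))
cv2.imwrite("pics/c2.png",np.hstack([crop("top",335,135,425,225,400,400),crop("side",230,235,340,345,400,400)]))
```

```text
(no output)
```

View pics/c1.png

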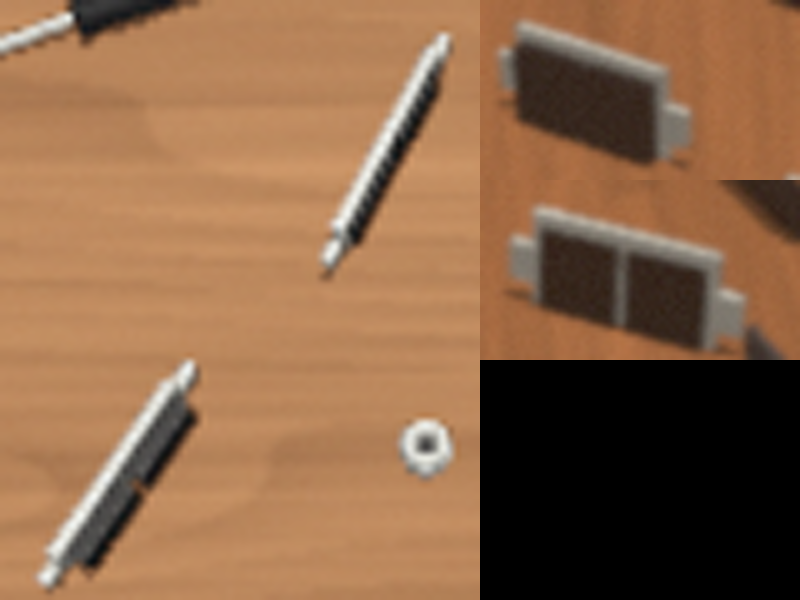

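View pics/c2.png

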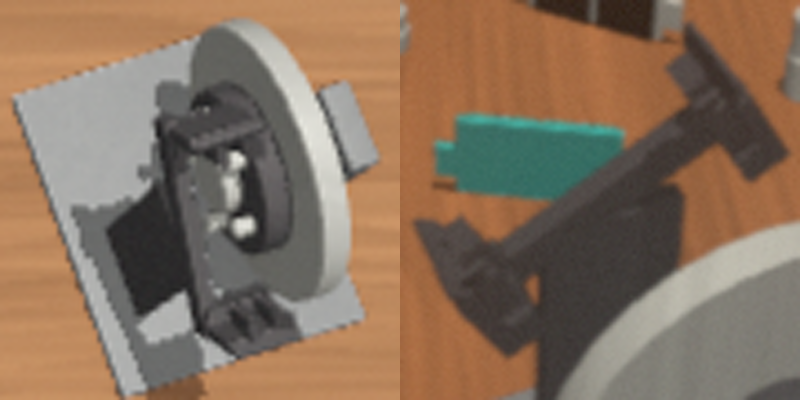

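Crop 1 shows that the lower-left pad in the top view has a wide lit lining and a lining that hides its left border in the side view, so it is the new pad. Its tab ends are at about top px (229.7,216) and (206,249.7). Crop 2 shows the leaning carrier with brackets at both ends, and a base edge at top px (338,157)–(363,224). Next I'll fit the models to the image edges.

```bash
cat > fit.py <<'E'
import cv2,pickle,numpy as np
from scipy.optimize import least_squares
from scipy.spatial.transform import Rotation as Ro
def proj(f,P): return cv2.projectPoints(np.asarray(P,float).reshape(-1,1,3),f["rvec"],f["tvec"],f["mtx"],None)[0].reshape(-1,2)
def ray(f,uv,z):
    R=cv2.Rodrigues(f["rvec"])[0];c=-R.T@f["tvec"].ravel();d=R.T@np.linalg.inv(f["mtx"])@[uv[0],uv[1],1]
    return c+d*(z-c[2])/d[2]
def dt(f,s=4):
    g=cv2.resize(f["img"],None,fx=s,fy=s,interpolation=cv2.INTER_CUBIC)
    g=cv2.GaussianBlur(g,(0,0),s*.5)
    e=np.max([cv2.Canny(g[:,:,i],15,40,L2gradient=True) for i in range(3)],0)
    return cv2.distanceTransform(255-e,cv2.DIST_L2,5)/s
def samp(D,p,s=4):
    q=((p+.5)*s-.5).astype(np.float32)
    return cv2.remap(D.astype(np.float32),q[:,0].reshape(-1,1),q[:,1].reshape(-1,1),cv2.INTER_LINEAR,borderValue=20).ravel()
def line(a,b,n=30): return np.linspace(a,b,n)
def box(x,y,z,n=25):
    L=[]
    for i,r in enumerate((x,y,z)):
        o=[(x,y,z)[j] for j in range(3) if j!=i]
        for u in o[0]:
            for v in o[1]:
                a=[u,v];b=[u,v];a.insert(i,r[0]);b.insert(i,r[1]);L.append(line(a,b,n))
    return np.vstack(L)
CR=Ro.from_euler('y',-30,degrees=True).as_matrix()  # x-> (cos,0,sin)
CO=np.array([-37.5,0,177.])
def car(P): return P@CR.T+CO
t=np.linspace(0,2*np.pi,200)
def rigpts(base=None):
    L=[np.c_[100*np.cos(t),0*t+y,112+100*np.sin(t)] for y in(-54,-72)]
    for x in((53,76),(-76,-53)):
        for a,b in (((x[0],-18),(x[1],-18)),((x[0],28),(x[1],28)),((x[0],-18),(x[0],28)),((x[1],-18),(x[1],28))):
            L.append(car(line((*a,50),(*b,50))))
    for y,z in((18,6),(30,6)): L.append(car(line((-53,y,z),(53,y,z),50)))
    if base is not None:
        ox,oy=base;c=[(ox-120,oy-95,10),(ox+120,oy-95,10),(ox+120,oy+95,10),(ox-120,oy+95,10)]
        for i in range(4): L.append(line(c[i],c[(i+1)%4],60))
    return np.vstack(L)
def padpts(th):
    L=[box((-50,50),(-3,3),(0,58)),box((-45,45),(-3-th,-3),(0,50))]
    for x in((50,63),(-63,-50)): L.append(box(x,(-3,3),(12,36),12))
    return np.vstack(L)
def place(P,x,y,yaw): return Ro.from_euler('z',yaw).apply(P)+[x,y,0]
def fit(fs,fun,p0,fsc=1.0):
    Ds=[dt(f) for f in fs]
    r=least_squares(lambda p:np.concatenate([samp(D,proj(f,fun(p))) for D,f in zip(Ds,fs)]),p0,loss='cauchy',f_scale=fsc,x_scale=[10,10,.1]+[10]*(len(p0)-3),diff_step=1e-4)
    return r.x,r.cost
def draw(f,P,roi,S,col=(0,0,255)):
    x0,y0,x1,y1=roi;im=cv2.resize(f["img"][y0:y1,x0:x1,::-1],None,fx=S,fy=S,interpolation=cv2.INTER_CUBIC)
    for u,v in proj(f,P):
        cv2.circle(im,(int(round((u+.5-x0)*S-.5)),int(round((v+.5-y0)*S-.5))),0,col,-1)
    return im
E
cat > a.py <<'E'
from fit import *
fs=[pickle.load(open(n+".pkl","rb")) for n in("top","side")]
f=fs[0]
ends=[ray(f,(206,249.5),36),ray(f,(229.5,216.5),36)];c=(ends[0]+ends[1])/2;d=ends[1]-ends[0];print("padlen",np.hypot(*d[:2]))
def best(fun,p0,dx):
    rs=[]
    for a in(-dx,0,dx):
        for b in(-dx,0,dx):
            for w in(-.08,0,.08):
                q=np.array(p0,float);q[:3]+=[a,b,w];p,c=fit(fs,fun,q,2.);rs.append((fit(fs,fun,p,.5)[::-1]+(0,))[:2])
    rs.sort(key=lambda r:r[0]);return rs
for th in(4,11):
    r=best(lambda p:place(padpts(th),*p[:3]),[c[0],c[1],np.arctan2(d[1],d[0])],5)
    print(th,[(round(a,1),np.round(b,3)) for a,b in r[:3]])
pad=r[0][1]
a,b=ray(f,(338,157),10),ray(f,(363,224),10);yaw=np.arctan2(*(a-b)[1::-1]);o=ray(f,(396,171),112)
o=o+[-63*np.sin(yaw),63*np.cos(yaw),0];print("rig0",o,yaw)
m=(a+b)/2-o; ly=-m[0]*np.sin(yaw)+m[1]*np.cos(yaw)-95
r=best(lambda p:place(rigpts(p[3:5]),*p[:3]),[o[0],o[1],yaw,0,ly],12)
print([(round(a,1),np.round(b,3)) for a,b in r[:4]])
rg=r[0][1];pickle.dump((pad,rg),open("pose.pkl","wb"))
P=place(padpts(11),*pad);Q=place(rigpts(rg[3:5]),*rg[:3])
A=np.hstack([draw(fs[0],Q,(335,135,425,225),4),draw(fs[1],Q,(230,235,330,325),4)[:360]])
B=np.hstack([draw(fs[0],P,(200,210,240,255),5),draw(fs[1],P,(198,188,248,228),5)[:225].copy() if 0 else cv2.resize(draw(fs[1],P,(198,185,248,230),5),(250,225))])
B=cv2.copyMakeBorder(B,0,0,0,A.shape[1]-B.shape[1],cv2.BORDER_CONSTANT)
cv2.imwrite("pics/ov.png",np.vstack([A,B]))
E
python3 a.py
```

```text
padlen 127.81287542968707
4 [(np.float64(157.5), array([429.093, 238.264,  -0.544])), (np.float64(157.6), array([429.117, 238.438,  -0.545])), (np.float64(157.7), array([429.112, 238.303,  -0.543]))]
11 [(np.float64(174.0), array([429.209, 244.184,  -0.575])), (np.float64(174.3), array([429.202, 243.915,  -0.553])), (np.float64(175.0), array([429.199, 244.266,  -0.579]))]
rig0 [ 587.34598442 -252.50381352  112.        ] 0.3061945725878888
[(np.float64(536.1), array([ 5.8791e+02, -2.4623e+02,  3.0200e-01, -3.0000e-03, -3.6057e+01])), (np.float64(536.7), array([ 5.88044e+02, -2.46098e+02,  3.04000e-01, -3.73000e-01,
       -3.60920e+01])), (np.float64(536.7), array([ 5.88584e+02, -2.46192e+02,  2.94000e-01, -4.94000e-01,
       -3.53010e+01])), (np.float64(537.6), array([ 5.88201e+02, -2.45966e+02,  3.04000e-01, -1.29000e+00,
       -3.58270e+01]))]
```

View pics/ov.png

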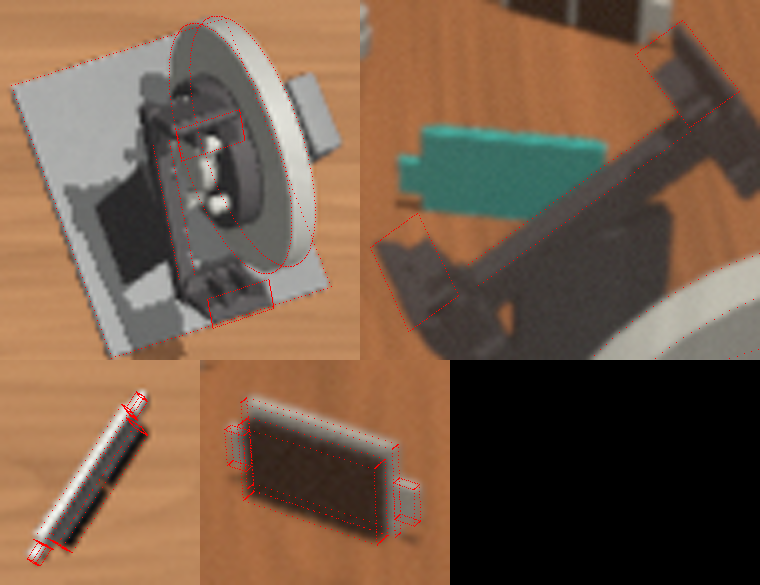

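The pad fit overlays well with the thick lining. The disc and base also match. The bracket outlines look off, so I'll check them enlarged.

```bash
cat > b.py <<'E'
from fit import *
fs=[pickle.load(open(n+".pkl","rb")) for n in("top","side")]
pad,rg=pickle.load(open("pose.pkl","rb"))
def ov(f,roi,S,s):
    x0,y0,x1,y1=roi;im=cv2.resize(f["img"][y0:y1,x0:x1,::-1],None,fx=S,fy=S,interpolation=cv2.INTER_CUBIC)
    im=np.clip(im.astype(float)*1.7,0,255).astype(np.uint8)
    def l(a,b,c):
        q=proj(f,place(car(np.array([a,b],float)),*rg[:3]));q=np.round((q+.5-[x0,y0])*S).astype(int)
        cv2.line(im,tuple(map(int,q[0])),tuple(map(int,q[1])),c,1)
    for y,c in((28,(0,0,255)),(5,(0,255,255)),(-5,(0,255,255)),(-18,(0,255,0))): l((53*s,y,50),(76*s,y,50),c)
    for y,c in((28,(0,0,255)),(-18,(0,255,0))): l((76*s,y,50),(76*s,y,0),c)
    l((53*s,-18,50),(53*s,28,50),(255,0,255)); l((76*s,-18,50),(76*s,28,50),(255,0,255))
    for y in(18,30): l((-53,y,6),(53,y,6),(255,128,0))
    return im
A=np.hstack([ov(fs[1],(296,232,346,282),8,1),ov(fs[1],(228,282,278,332),8,-1)])
B=np.hstack([ov(fs[0],(365,150,400,175),8,1),ov(fs[0],(370,190,410,215),8,-1)])
B=cv2.copyMakeBorder(B,0,0,0,800-B.shape[1],cv2.BORDER_CONSTANT)
cv2.imwrite("pics/ov2.png",np.vstack([A,B]))
E
python3 b.py
```

```text
(no output)
```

View pics/ov2.png

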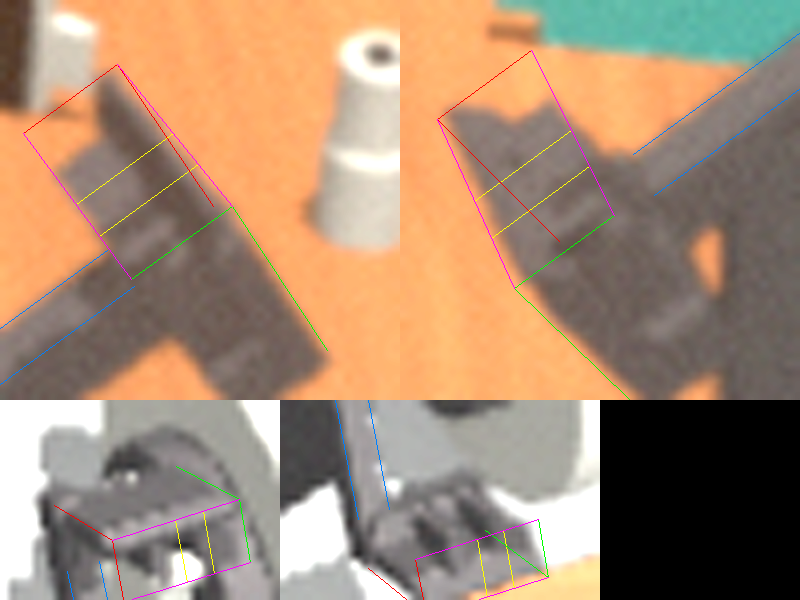

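The side view now shows the slots between the light jaw tops where the model puts them, and the end plates line up. I'm starting the move with a helper that prints the remaining shift and turn.

```bash
cat > go.py <<'E'
import sys
from fit import *
from rig import sense
pad,rg=pickle.load(open("pose.pkl","rb"))
F=np.diag([-1.,1,-1]);G=np.array([0,-5.5,38.])  # TCP in pad frame when gripped
def target(kind,z=0.):
    if kind=="pad": R=Ro.from_euler('z',pad[2]).as_matrix();o=np.array([pad[0],pad[1],0])
    else: R=Ro.from_euler('z',rg[2]).as_matrix()@CR; o=place(CO[None],*rg[:3])[0]
    return o+R@(G+[0,0,z]),R@F,R
def left(kind,z=0.):
    s=sense();p,R,Rp=target(kind,z);C=Ro.from_euler('xyz',s["tcp_rot"]).as_matrix();d=p-s["eef_pos"]
    print(kind,z,"t",round(s["clock"],2),"shift",np.round(d,1),"in frame",np.round(Rp.T@d,1),"turn",np.round(Ro.from_matrix(R@C.T).as_rotvec(),3))
    print("q",np.round(s["qpos"],2),"F",np.round(s["contact_force"],1),"M",np.round(s["wrist_torque"],2),"open",round(s["opening"],3),"grasp",round(s["grasp_force"],1))
if __name__=="__main__":
    for a in sys.argv[1:]: k,z=a.split(",");left(k,float(z))
    R=target("car")[2];print("car z axis",R[:,2],"y",R[:,1],"x",R[:,0])
E
python3 go.py pad,150 pad,0 car,0
```

```text
pad 150.0 t 0.1 shift [205.7 823.9 -59.6] in frame [-275.3  803.4  -59.6] turn [-0.000e+00 -2.000e-03  2.206e+00]
q [-1.21  0.35  1.63  0.    1.16 -0.  ] F [0.3 0.5 0.5] M [ 0.01  0.02 -0.05] open 1.001 grasp 0.0
pad 0.0 t 0.1 shift [ 205.7  823.9 -209.6] in frame [-275.3  803.4 -209.6] turn [-0.000e+00 -2.000e-03  2.206e+00]
q [-1.21  0.35  1.63  0.    1.16 -0.  ] F [0.3 0.5 0.5] M [ 0.01  0.02 -0.05] open 1.001 grasp 0.0
car 0.0 t 0.1 shift [315.1 316.1 -37.7] in frame [ 323.   208.2 -230.1] turn [-0.755 -0.262  2.98 ]
q [-1.21  0.35  1.63  0.    1.16 -0.  ] F [0.3 0.5 0.5] M [ 0.01  0.02 -0.05] open 1.001 grasp 0.0
car z axis [-0.47742961 -0.14852934  0.8660254 ] y [-0.29705867  0.95485923  0.        ] x [0.82693235 0.25726036 0.5       ]
```

Request:
send_rows:
  moves:
    - [[0.009, 0.037, 0, 0, 0, 0.1, 0], [0.009, 0.037, 0, 0, 0, 0.1, 0], [0.009, 0.037, 0, 0, 0, 0.1, 0], [0.009, 0.037, 0, 0, 0, 0.1, 0], [0.009, 0.037, 0, 0, 0, 0.1, 0], [0.009, 0.037, 0, 0, 0, 0.1, 0], [0.009, 0.037, 0, 0, 0, 0.1, 0], [0.009, 0.037, 0, 0, 0, 0.1, 0], [0.009, 0.037, 0, 0, 0, 0.1, 0], [0.009, 0.037, 0, 0, 0, 0.1, 0]]

```text
clock: 1.1
eef_pos: [310.5, -213.2, 248.2]
tcp_rot: [-3.142, -0.0, 1.364]
contact_force: [1.3, -1.1, 0.2]
opening: 0.5
grasp_force: 0.0
```

Request:
send_rows:
  moves:
    - [[0.01, 0.037, -0.004, 0, 0, 0.1, 0], [0.01, 0.037, -0.004, 0, 0, 0.1, 0], [0.01, 0.037, -0.004, 0, 0, 0.1, 0], [0.01, 0.037, -0.004, 0, 0, 0.1, 0], [0.01, 0.037, -0.004, 0, 0, 0.1, 0], [0.01, 0.037, -0.004, 0, 0, 0.1, 0], [0.01, 0.037, -0.004, 0, 0, 0.1, 0], [0.01, 0.037, -0.004, 0, 0, 0.1, 0], [0.01, 0.037, -0.004, 0, 0, 0.1, 0], [0.01, 0.037, -0.004, 0, 0, 0.1, 0]]

```text
clock: 2.1
eef_pos: [410.6, 156.9, 208.0]
tcp_rot: [-3.141, 0.0, 2.365]
contact_force: [0.5, -0.5, 0.7]
opening: 0.501
grasp_force: 0.0
```

Request:
send_rows:
  moves:
    - [[0.008, 0.037, -0.01, 0, 0, 0.1, 0], [0.008, 0.037, -0.01, 0, 0, 0.1, 0], [0, 0, 0, 0, 0, 0, 0], [0, 0, 0, 0, 0, 0, 0]]

```text
clock: 2.5
eef_pos: [426.0, 229.5, 187.6]
tcp_rot: [-3.14, -0.001, 2.562]
contact_force: [-0.6, -0.5, 0.1]
opening: 0.497
grasp_force: 0.0
```

```bash
python3 go.py pad,0
```

```text
pad 0.0 t 2.5 shift [   0.2   10.1 -149.6] in frame [  -5.3    8.5 -149.6] turn [ 0.001 -0.002  0.005]
q [ 0.49  0.21  1.99 -0.    0.95 -0.5 ] F [-0.6 -0.5  0.1] M [-0.04  0.    0.03] open 0.497 grasp 0.0
car z axis [-0.47742961 -0.14852934  0.8660254 ] y [-0.29705867  0.95485923  0.        ] x [0.82693235 0.25726036 0.5       ]
```

Request:
send_rows:
  moves:
    - [[0, 0.01, -0.03, 0, 0, 0, 0], [0, 0, -0.03, 0, 0, 0, 0], [0, 0, -0.03, 0, 0, 0, 0], [0, 0, -0.03, 0, 0, 0, 0], [0, 0, -0.02, 0, 0, 0, 0], [0, 0, -0.01, 0, 0, 0, 0], [0, 0, 0, 0, 0, 0, 0]]

```text
clock: 3.2
eef_pos: [426.0, 238.1, 37.7]
tcp_rot: [-3.14, -0.001, 2.559]
contact_force: [0.1, 0.0, 0.3]
opening: 0.5
grasp_force: 0.0
```

Request:
send_rows:
  moves:
    - [[0, 0, 0, 0, 0, 0, -0.3], [0, 0, 0, 0, 0, 0, -0.5], [0, 0, 0, 0, 0, 0, -0.6], [0, 0, 0, 0, 0, 0, -0.7], [0, 0, 0, 0, 0, 0, -0.8], [0, 0, 0, 0, 0, 0, -1], [0, 0, 0, 0, 0, 0, -1], [0, 0, 0, 0, 0, 0, -1]]
  grip_force: 60

```text
clock: 4.0
eef_pos: [427.1, 239.3, 39.4]
tcp_rot: [3.141, 0.001, 2.561]
contact_force: [-0.9, -3.6, 9.0]
opening: 0.192
grasp_force: 58.8
```

```bash
python3 go.py pad,0 car,90
```

```text
pad 0.0 t 4.0 shift [-0.9  0.3 -1.4] in frame [-0.9 -0.3 -1.4] turn [-0.     0.001  0.006]
q [ 0.51  0.46  2.07 -0.    0.61 -0.48] F [-0.9 -3.6  9. ] M [-0.61  0.27 -0.11] open 0.192 grasp 58.8
car 90.0 t 4.0 shift [  65.5 -521.   248.5] in frame [  44.4 -516.9  261.3] turn [-0.076 -0.534  0.861]
q [ 0.51  0.46  2.07 -0.    0.61 -0.48] F [-0.9 -3.6  9. ] M [-0.61  0.27 -0.11] open 0.192 grasp 58.8
car z axis [-0.47742961 -0.14852934  0.8660254 ] y [-0.29705867  0.95485923  0.        ] x [0.82693235 0.25726036 0.5       ]
```

Request:
send_rows:
  moves:
    - [[0, 0, 0.01, 0, 0, 0, -1], [0, 0, 0.02, 0, 0, 0, -1], [0, 0, 0.03, 0, 0, 0, -1], [0, 0, 0.035, 0, 0, 0, -1], [0, 0, 0.035, 0, 0, 0, -1], [0, 0, 0.035, 0, 0, 0, -1], [0, 0, 0.035, 0, 0, 0, -1], [0, 0, 0.03, 0, 0, 0, -1], [0, 0, 0.02, 0, 0, 0, -1]]

```text
clock: 4.9
eef_pos: [426.7, 239.4, 291.4]
tcp_rot: [3.139, 0.001, 2.561]
contact_force: [0.4, 0.4, -3.3]
opening: 0.19
grasp_force: 59.2
```

```bash
python3 go.py car,90
```

```text
car 90.0 t 4.9 shift [  65.9 -521.    -3.5] in frame [ -81.3 -517.1   42.9] turn [-0.078 -0.534  0.861]
q [ 0.51  0.09  1.87  0.    1.18 -0.48] F [ 0.4  0.4 -3.3] M [-0.02  0.04  0.  ] open 0.19 grasp 59.2
car z axis [-0.47742961 -0.14852934  0.8660254 ] y [-0.29705867  0.95485923  0.        ] x [0.82693235 0.25726036 0.5       ]
```

Request:
send_rows:
  moves:
    - [[0.0047, -0.037, 0, -0.0056, -0.038, 0.0615, -1], [0.0047, -0.037, 0, -0.0056, -0.038, 0.0615, -1], [0.0047, -0.037, 0, -0.0056, -0.038, 0.0615, -1], [0.0047, -0.037, 0, -0.0056, -0.038, 0.0615, -1], [0.0047, -0.037, 0, -0.0056, -0.038, 0.0615, -1], [0.0047, -0.037, 0, -0.0056, -0.038, 0.0615, -1], [0.0047, -0.037, 0, -0.0056, -0.038, 0.0615, -1]]

```text
clock: 5.6
eef_pos: [458.8, -20.9, 288.9]
tcp_rot: [3.083, 0.263, 2.989]
contact_force: [0.9, -0.4, -4.4]
opening: 0.182
grasp_force: 59.4
```

Request:
send_rows:
  moves:
    - [[0.0047, -0.037, 0, -0.0056, -0.038, 0.0615, -1], [0.0047, -0.037, 0, -0.0056, -0.038, 0.0615, -1], [0.0047, -0.037, 0, -0.0056, -0.038, 0.0615, -1], [0.0047, -0.037, 0, -0.0056, -0.038, 0.0615, -1], [0.0047, -0.037, 0, -0.0056, -0.038, 0.0615, -1], [0.0047, -0.037, 0, -0.0056, -0.038, 0.0615, -1], [0.0047, -0.037, 0, -0.0056, -0.038, 0.0615, -1], [0, 0, 0, 0, 0, 0, -1], [0, 0, 0, 0, 0, 0, -1]]

```text
clock: 6.5
eef_pos: [491.5, -277.7, 288.1]
tcp_rot: [-3.141, 0.518, -2.846]
contact_force: [-0.8, 1.6, -3.5]
opening: 0.188
grasp_force: 60.1
```

```bash
python3 go.py car,90
```

```text
car 90.0 t 6.5 shift [ 1.1 -4.  -0.2] in frame [-0.2 -4.1 -0.1] turn [ 0.002 -0.005  0.006]
q [-0.77  0.11  1.96  0.59  0.89 -2.97] F [-0.8  1.6 -3.5] M [-0.13  0.53  0.04] open 0.188 grasp 60.1
car z axis [-0.47742961 -0.14852934  0.8660254 ] y [-0.29705867  0.95485923  0.        ] x [0.82693235 0.25726036 0.5       ]
```

Request:
send_rows:
  moves:
    - [[0.007, 0.002, -0.013, 0, 0, 0, -1], [0.0085, -0.001, -0.013, 0, 0, 0, -1], [0, 0, 0, 0, 0, 0, -1]]

```text
clock: 6.8
eef_pos: [507.8, -274.3, 260.6]
tcp_rot: [3.141, 0.518, -2.842]
contact_force: [0.3, 0.2, -2.0]
opening: 0.188
grasp_force: 59.9
```

```bash
python3 go.py car,60
```

```text
car 60.0 t 6.8 shift [-0.8 -2.9  1.3] in frame [-0.8 -2.5  1.9] turn [ 0.002 -0.006  0.002]
q [-0.74  0.16  1.97  0.61  0.83 -2.99] F [ 0.3  0.2 -2. ] M [-0.17  0.47 -0.05] open 0.188 grasp 59.9
car z axis [-0.47742961 -0.14852934  0.8660254 ] y [-0.29705867  0.95485923  0.        ] x [0.82693235 0.25726036 0.5       ]
```

Joint 6 is at -2.99, close to its limit of ±3.02, and inserting would push it further. I'll put the pad back on its own spot and regrip it with the tool turned half round.

Request:
send_rows:
  moves:
    - [[-0.0085, 0.001, 0.015, 0, 0, 0, -1], [-0.007, 0.002, 0.015, 0, 0, 0, -1], [-0.0047, 0.037, 0, 0.0056, 0.038, -0.0615, -1], [-0.0047, 0.037, 0, 0.0056, 0.038, -0.0615, -1], [-0.0047, 0.037, 0, 0.0056, 0.038, -0.0615, -1], [-0.0047, 0.037, 0, 0.0056, 0.038, -0.0615, -1], [-0.0047, 0.037, 0, 0.0056, 0.038, -0.0615, -1], [-0.0047, 0.037, 0, 0.0056, 0.038, -0.0615, -1]]

```text
clock: 7.6
eef_pos: [463.4, -50.6, 292.9]
tcp_rot: [3.083, 0.298, 3.045]
contact_force: [-0.2, 0.3, -2.5]
opening: 0.187
grasp_force: 60.1
```

Request:
send_rows:
  moves:
    - [[-0.0047, 0.037, 0, 0.0056, 0.038, -0.0615, -1], [-0.0047, 0.037, 0, 0.0056, 0.038, -0.0615, -1], [-0.0047, 0.037, 0, 0.0056, 0.038, -0.0615, -1], [-0.0047, 0.037, 0, 0.0056, 0.038, -0.0615, -1], [-0.0047, 0.037, 0, 0.0056, 0.038, -0.0615, -1], [-0.0047, 0.037, 0, 0.0056, 0.038, -0.0615, -1], [-0.0047, 0.037, 0, 0.0056, 0.038, -0.0615, -1], [-0.0047, 0.037, 0, 0.0056, 0.038, -0.0615, -1], [0, 0, 0, 0, 0, 0, -1]]

```text
clock: 8.5
eef_pos: [426.3, 247.7, 292.6]
tcp_rot: [3.14, -0.002, 2.561]
contact_force: [0.5, -0.5, -2.9]
opening: 0.19
grasp_force: 60.1
```

```bash
python3 go.py pad,0
```

```text
pad 0.0 t 8.5 shift [-1.000e-01 -8.100e+00 -2.546e+02] in frame [   4.3   -6.9 -254.6] turn [-0.003 -0.001  0.005]
q [ 0.52  0.1   1.86  0.    1.18 -0.47] F [ 0.5 -0.5 -2.9] M [-0.03 -0.03  0.03] open 0.19 grasp 60.1
car z axis [-0.47742961 -0.14852934  0.8660254 ] y [-0.29705867  0.95485923  0.        ] x [0.82693235 0.25726036 0.5       ]
```

Request:
send_rows:
  moves:
    - [[0, -0.004, -0.03, 0, 0, 0, -1], [0, -0.004, -0.04, 0, 0, 0, -1], [0, 0, -0.04, 0, 0, 0, -1], [0, 0, -0.04, 0, 0, 0, -1], [0, 0, -0.04, 0, 0, 0, -1], [0, 0, -0.03, 0, 0, 0, -1], [0, 0, -0.02, 0, 0, 0, -1], [0, 0, -0.008, 0, 0, 0, -1], [0, 0, -0.003, 0, 0, 0, -1], [0, 0, 0, 0, 0, 0, -1]]

```text
clock: 9.5
eef_pos: [427.0, 235.8, 41.9]
tcp_rot: [3.14, -0.0, 2.561]
contact_force: [-0.1, -0.2, -3.5]
opening: 0.187
grasp_force: 60.2
```

Request:
send_rows:
  moves:
    - [[0, 0, -0.001, 0, 0, 0, -1], [0, 0, -0.001, 0, 0, 0, -1], [0, 0, 0, 0, 0, 0, -1]]

```text
clock: 9.8
eef_pos: [427.0, 235.7, 39.8]
tcp_rot: [3.14, -0.0, 2.56]
contact_force: [0.8, 0.2, -2.9]
opening: 0.192
grasp_force: 60.2
```

Request:
send_rows:
  moves:
    - [[0, 0, -0.001, 0, 0, 0, -1], [0, 0, 0, 0, 0, 0, -1]]

```text
clock: 10.0
eef_pos: [427.1, 235.8, 39.4]
tcp_rot: [3.14, -0.0, 2.56]
contact_force: [-3.7, -1.1, 12.4]
opening: 0.188
grasp_force: 63.2
```

Request:
send_rows:
  moves:
    - [[0, 0, -0.001, 0, 0, 0, -1], [0, 0, 0, 0, 0, 0, -1]]

```text
clock: 10.2
eef_pos: [427.1, 235.9, 39.3]
tcp_rot: [3.14, -0.0, 2.561]
contact_force: [-7.6, -2.0, 29.5]
opening: 0.189
grasp_force: 66.0
```

Request:
send_rows:
  moves:
    - [[0, 0, 0.0015, 0, 0, 0, -1], [0, 0, 0, 0, 0, 0, -0.5], [0, 0, 0, 0, 0, 0, -0.2], [0, 0, 0, 0, 0, 0, 0], [0, 0, 0, 0, 0, 0, 0], [0, 0, 0.02, 0, 0, 0, 0], [0, 0, 0.04, 0, 0, 0, 0], [0, 0, 0.04, 0, 0, 0, 0], [0, 0, 0.04, 0, 0, 0, 0], [0, 0, 0, 0, 0, -0.14, 0]]

```text
clock: 11.2
eef_pos: [429.4, 237.0, 183.6]
tcp_rot: [3.133, 0.002, 2.42]
contact_force: [-1.0, -0.0, -0.1]
opening: 0.499
grasp_force: 0.0
```

Request:
send_rows:
  moves:
    - [[0, 0, 0, 0, 0, -0.14, 0], [0, 0, 0, 0, 0, -0.14, 0], [0, 0, 0, 0, 0, -0.14, 0], [0, 0, 0, 0, 0, -0.14, 0], [0, 0, 0, 0, 0, -0.14, 0], [0, 0, 0, 0, 0, -0.14, 0], [0, 0, 0, 0, 0, -0.14, 0], [0, 0, 0, 0, 0, -0.14, 0], [0, 0, 0, 0, 0, -0.14, 0], [0, 0, 0, 0, 0, -0.14, 0]]

```text
clock: 12.2
eef_pos: [426.6, 235.5, 178.5]
tcp_rot: [3.141, -0.0, 1.015]
contact_force: [-0.0, -0.2, 0.1]
opening: 0.503
grasp_force: 0.0
```

Request:
send_rows:
  moves:
    - [[0, 0, 0, 0, 0, -0.14, 0], [0, 0, 0, 0, 0, -0.14, 0], [0, 0, 0, 0, 0, -0.14, 0], [0, 0, 0, 0, 0, -0.14, 0], [0, 0, 0, 0, 0, -0.14, 0], [0, 0, 0, 0, 0, -0.14, 0], [0, 0, 0, 0, 0, -0.14, 0], [0, 0, 0, 0, 0, -0.14, 0], [0, 0, 0, 0, 0, -0.14, 0], [0, 0, 0, 0, 0, -0.14, 0]]

```text
clock: 13.2
eef_pos: [426.6, 235.5, 178.6]
tcp_rot: [3.141, -0.0, -0.385]
contact_force: [-0.4, 0.7, -1.1]
opening: 0.5
grasp_force: 0.0
```

```bash
python3 - <<'E'
import pickle,numpy as np
s=open('go.py').read().replace("F=np.diag([-1.,1,-1]);G=np.array([0,-5.5,38.])","F=np.diag([1.,-1,-1]);G=np.array([0,-5.5,39.4])");open('go.py','w').write(s)
pad,rg=pickle.load(open('pose.pkl','rb'));y=2.561-np.pi;c,s_=np.cos(y),np.sin(y)
print("old",pad)
# TCP (427.1,235.8) = origin + R(0,-5.5); x along pad: keep the earlier grasp's offset (in frame -0.9..)
dx=0.9  # grasp was 0.9 mm beyond in +x
pad=np.array([427.1+s_*(-5.5)-c*dx,235.8-c*(-5.5)-s_*dx,y]);print(pad)
pickle.dump((pad,rg),open('pose.pkl','wb'))
E
python3 go.py pad,0
```

```text
old [429.20924204 244.18399392  -0.57476162]
[429.36433371 240.89242505  -0.58059265]
pad 0.0 t 13.2 shift [  -0.3    0.8 -139.2] in frame [  -0.7    0.5 -139.2] turn [ 0.001  0.    -0.195]
q [ 0.5   0.23  1.99 -0.    0.93  2.46] F [-0.4  0.7 -1.1] M [-0.04 -0.03 -0.03] open 0.5 grasp 0.0
car z axis [-0.47742961 -0.14852934  0.8660254 ] y [-0.29705867  0.95485923  0.        ] x [0.82693235 0.25726036 0.5       ]
```

Request:
send_rows:
  moves:
    - [[-0.0003, 0.0008, -0.03, 0, 0, -0.1, 0], [0, 0, -0.03, 0, 0, -0.095, 0], [0, 0, -0.03, 0, 0, 0, 0], [0, 0, -0.03, 0, 0, 0, 0], [0, 0, -0.015, 0, 0, 0, 0], [0, 0, -0.004, 0, 0, 0, 0], [0, 0, 0, 0, 0, 0, 0]]

```text
clock: 13.9
eef_pos: [426.1, 236.2, 39.3]
tcp_rot: [3.14, -0.0, -0.575]
contact_force: [0.4, 1.2, 0.4]
opening: 0.5
grasp_force: 0.0
```

Request:
send_rows:
  moves:
    - [[0, 0, 0, 0, 0, 0, -0.3], [0, 0, 0, 0, 0, 0, -0.5], [0, 0, 0, 0, 0, 0, -0.6], [0, 0, 0, 0, 0, 0, -0.8], [0, 0, 0, 0, 0, 0, -1], [0, 0, 0, 0, 0, 0, -1], [0, 0, 0, 0, 0, 0, -1]]
  grip_force: 60

```text
clock: 14.6
eef_pos: [426.8, 236.4, 40.7]
tcp_rot: [-3.141, -0.001, -0.575]
contact_force: [-1.7, -0.7, 7.8]
opening: 0.19
grasp_force: 58.8
```

```bash
python3 go.py pad,0 car,90
```

```text
pad 0.0 t 14.6 shift [-0.5 -0.2 -1.3] in frame [-0.3 -0.4 -1.3] turn [ 0.     0.001 -0.006]
q [ 0.5   0.46  2.07 -0.    0.61  2.65] F [-1.7 -0.7  7.8] M [-0.37  0.26 -0.07] open 0.19 grasp 58.8
car 90.0 t 14.6 shift [  65.2 -518.3  248.4] in frame [  44.7 -514.2  261. ] turn [-0.074 -0.534  0.855]
q [ 0.5   0.46  2.07 -0.    0.61  2.65] F [-1.7 -0.7  7.8] M [-0.37  0.26 -0.07] open 0.19 grasp 58.8
car z axis [-0.47742961 -0.14852934  0.8660254 ] y [-0.29705867  0.95485923  0.        ] x [0.82693235 0.25726036 0.5       ]
```

Request:
send_rows:
  moves:
    - [[0, 0, 0.01, 0, 0, 0, -1], [0, 0, 0.02, 0, 0, 0, -1], [0, 0, 0.03, 0, 0, 0, -1], [0, 0, 0.035, 0, 0, 0, -1], [0, 0, 0.035, 0, 0, 0, -1], [0, 0, 0.035, 0, 0, 0, -1], [0, 0, 0.035, 0, 0, 0, -1], [0, 0, 0.03, 0, 0, 0, -1], [0, 0, 0.02, 0, 0, 0, -1]]

```text
clock: 15.5
eef_pos: [426.5, 236.4, 292.8]
tcp_rot: [-3.139, -0.002, -0.574]
contact_force: [-0.4, 0.2, -3.1]
opening: 0.19
grasp_force: 59.2
```

Request:
send_rows:
  moves:
    - [[0.0047, -0.037, 0, -0.0054, -0.0381, 0.0611, -1], [0.0047, -0.037, 0, -0.0054, -0.0381, 0.0611, -1], [0.0047, -0.037, 0, -0.0054, -0.0381, 0.0611, -1], [0.0047, -0.037, 0, -0.0054, -0.0381, 0.0611, -1], [0.0047, -0.037, 0, -0.0054, -0.0381, 0.0611, -1], [0.0047, -0.037, 0, -0.0054, -0.0381, 0.0611, -1], [0.0047, -0.037, 0, -0.0054, -0.0381, 0.0611, -1]]

```text
clock: 16.2
eef_pos: [458.5, -23.9, 290.3]
tcp_rot: [-3.083, -0.263, -0.149]
contact_force: [-0.3, 1.0, -3.2]
opening: 0.188
grasp_force: 59.4
```

Request:
send_rows:
  moves:
    - [[0.0047, -0.037, 0, -0.0054, -0.0381, 0.0611, -1], [0.0047, -0.037, 0, -0.0054, -0.0381, 0.0611, -1], [0.0047, -0.037, 0, -0.0054, -0.0381, 0.0611, -1], [0.0047, -0.037, 0, -0.0054, -0.0381, 0.0611, -1], [0.0047, -0.037, 0, -0.0054, -0.0381, 0.0611, -1], [0.0047, -0.037, 0, -0.0054, -0.0381, 0.0611, -1], [0.0047, -0.037, 0, -0.0054, -0.0381, 0.0611, -1], [0, 0, 0, 0, 0, 0, -1]]

```text
clock: 17.0
eef_pos: [491.9, -285.0, 289.9]
tcp_rot: [3.136, -0.522, 0.3]
contact_force: [-0.1, 0.0, -2.9]
opening: 0.182
grasp_force: 60.1
```

```bash
sed -i 's/G=np.array(\[0,-5.5,39.4\])/G=np.array([0.3,-5.5,40.7])/' go.py; python3 go.py car,65
```

```text
car 65.0 t 17.0 shift [ 11.6   6.8 -21.3] in frame [  0.7   3.  -25. ] turn [0.005 0.    0.004]
q [-0.78  0.11  1.95  0.59  0.9   0.16] F [-0.1  0.  -2.9] M [-0.19  0.48 -0.  ] open 0.182 grasp 60.1
car z axis [-0.47742961 -0.14852934  0.8660254 ] y [-0.29705867  0.95485923  0.        ] x [0.82693235 0.25726036 0.5       ]
```

Joint 6 is now comfortable at 0.16. I'll move just above the mouth and look.

Request:
send_rows:
  moves:
    - [[0.006, 0.004, -0.011, 0.0025, 0, 0.002, -1], [0.006, 0.003, -0.01, 0.0025, 0, 0.002, -1], [0, 0, 0, 0, 0, 0, -1], [0, 0, 0, 0, 0, 0, -1]]

```text
clock: 17.4
eef_pos: [504.2, -271.9, 268.2]
tcp_rot: [-3.137, -0.522, 0.303]
contact_force: [0.3, 0.6, -3.0]
opening: 0.185
grasp_force: 59.9
```

```bash
cat > c.py <<'E'
from fit import *
import go
from rig import grab_frame,sense
fs=[grab_frame("top"),grab_frame("side")]
for n,f in zip(("top","side"),fs): pickle.dump(f,open("h_"+n+".pkl","wb"))
go.left("car",65)
s=sense();C=Ro.from_euler('xyz',s["tcp_rot"]).as_matrix()@go.F
o=s["eef_pos"]-C@go.G
W=lambda P:P@C.T+o   # pad pose by robot kinematics
def lines(q,roi,S,im,c):
    q=np.round((q+.5-[roi[0],roi[1]])*S).astype(int);cv2.polylines(im,[q.reshape(-1,1,2)],True,c,1)
def ov(f,roi,S):
    im=cv2.resize(f["img"][roi[1]:roi[3],roi[0]:roi[2],::-1],None,fx=S,fy=S,interpolation=cv2.INTER_CUBIC)
    im=np.clip(im*1.6,0,255).astype(np.uint8)
    for sg in(1,-1):
        for y in(-3,3): lines(proj(f,W(np.array([[50*sg,y,12],[63*sg,y,12],[63*sg,y,36],[50*sg,y,36.]]))),roi,S,im,(0,0,255))
        for y in(-5,5): lines(proj(f,place(car(np.array([[53*sg,y,50],[65.5*sg,y,50.],[65.5*sg,y,12]])),*go.rg[:3])),roi,S,im,(0,255,255))
    for y in(-3,3): lines(proj(f,W(np.array([[-50,y,0],[50,y,0],[50,y,58],[-50,y,58.]]))),roi,S,im,(255,255,0))
    return im
A=ov(fs[1],(225,225,325,325),6)[:, :600]
B=ov(fs[0],(365,145,415,245),4)[:400]
B=cv2.copyMakeBorder(B,0,600-B.shape[0],0,0,cv2.BORDER_CONSTANT)
cv2.imwrite("pics/hov.png",np.hstack([A,B]))
E
python3 c.py
```

```text
car 65 t 17.5 shift [-0.9 -5.5 -0.3] in frame [-2.3 -5.   1. ] turn [-0.002 -0.001 -0.003]
q [-0.75  0.14  1.97  0.62  0.85  0.15] F [-0.2 -0.1 -2.3] M [-0.2   0.53 -0.03] open 0.185 grasp 59.9
```

View pics/hov.png

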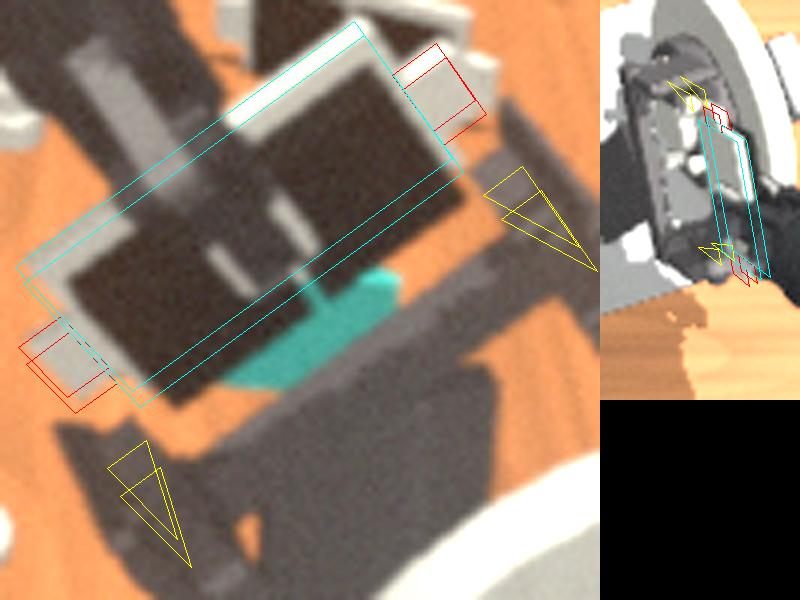

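The pad lines up with its kinematic prediction to within about 1 px, and sits about 5 mm off in y at present (the arm settles late). I'll refine the rig fit using visible edges only, and check the pad's image offset.

```bash
cat > d.py <<'E'
from fit import *
pad,rg=pickle.load(open("pose.pkl","rb"))
T,S=[pickle.load(open(n+".pkl","rb")) for n in("top","side")]
ang=lambda a,b,y:np.c_[100*np.cos(np.linspace(a,b,120)),np.full(120,y*1.),112+100*np.sin(np.linspace(a,b,120))]
def base(p,sides):
    ox,oy=p[3:5];c=[(ox-120,oy-95,10),(ox+120,oy-95,10),(ox+120,oy+95,10),(ox-120,oy+95,10)]
    return [line(c[i],c[(i+1)%4],60) for i in sides]
def top(p): return np.vstack([ang(0,6.28,-54)[::1][:70],ang(0,3.14,-72)]+base(p,[2,3]))
brk=[car(line((76,28,50),(76,-18,50))),car(line((-76,28,50),(-76,-18,50)))]
def sd(p): return np.vstack([ang(0.,3.14,-54),ang(0,3.14,-72),car(line((-40,18,6),(40,18,6),60)),car(line((-40,30,6),(40,30,6),60))]+brk)
D=[dt(T),dt(S)]
def run(which,p0):
    def res(p):
        L=[]
        if 't' in which:L.append(samp(D[0],proj(T,place(top(p),*p[:3]))))
        if 's' in which:L.append(samp(D[1],proj(S,place(sd(p),*p[:3]))))
        return np.concatenate(L+[(p-p0)/[200,200,5,200,200]])
    p=p0
    for fsc in(2,.7,.3):p=least_squares(res,p,loss='cauchy',f_scale=fsc,x_scale=[10,10,.1,10,10],diff_step=1e-4).x
    r=res(p);return p,np.median(np.abs(r)),np.mean(np.abs(r)<1)
for w in('t','s','ts'):
    best=min((run(w,rg+np.r_[a,b,c,0,0]) for a in(-4,0,4) for b in(-4,0,4) for c in(-.03,.03)),key=lambda r:-r[2])
    p=best[0];o=place(CO[None],*p[:3])[0];print(w,np.round(p,3),"car origin",np.round(o,1),np.round(best[1:],2))
# held pad: image offset relative to kinematics
import go
from rig import sense
hs=[pickle.load(open("h_"+n+".pkl","rb")) for n in("top","side")]
s=sense();C=Ro.from_euler('xyz',s["tcp_rot"]).as_matrix()@go.F;o=s["eef_pos"]-C@go.G
L=[line(a,b,60) for a,b in(((-50,-3,58),(-14,-3,58)),((14,-3,58),(50,-3,58)),((14,3,58),(50,3,58)),((-50,3,58),(-14,3,58)),((-45,-14,0),(45,-14,0)),((50,-3,36),(63,-3,36)),((63,-3,36),(63,-3,12)),((-63,-3,36),(-50,-3,36)),((-63,-3,36),(-63,-3,12)),((-63,-3,12),(-50,-3,12)),((45,-14,0),(45,-14,50)),((-45,-14,0),(-45,-14,50)))]
P=np.vstack(L);H=[dt(f) for f in hs]
for w in([0],[1],[0,1]):
    def res(d): 
        Q=(Ro.from_rotvec(d[3:]).apply(P)+d[:3])@C.T+o
        return np.concatenate([samp(H[i],proj(hs[i],Q)) for i in w]+[d/[20,20,20,.2,.2,.2]])
    bs=[]
    for a in(-3,0,3):
        for b in(-3,0,3):
            p=np.r_[a,b,0,0,0,0.]
            for fsc in(2,.7):p=least_squares(res,p,loss='cauchy',f_scale=fsc,x_scale=[5,5,5,.05,.05,.05],diff_step=1e-4).x
            bs.append((np.mean(res(p)<.7),p))
    b=max(bs,key=lambda r:r[0]);print("pad offset (pad frame)",w,np.round(b[1],3),round(b[0],2))
E
python3 d.py
```

```text
t [ 5.88186e+02 -2.46546e+02  2.87000e-01 -3.00000e-03 -3.49310e+01] car origin [ 552.2 -257.2  177. ] [0.15 1.  ]
s [ 5.88134e+02 -2.46274e+02  2.99000e-01 -3.00000e-03 -3.60570e+01] car origin [ 552.3 -257.3  177. ] [0.53 0.63]
ts [ 5.88022e+02 -2.46290e+02  3.01000e-01 -3.00000e-03 -3.70740e+01] car origin [ 552.2 -257.4  177. ] [0.13 0.79]
pad offset (pad frame) [0] [-2.944  2.938  0.     0.     0.    -0.   ] 0.65
pad offset (pad frame) [1] [ 3.033  0.     0.     0.     0.    -0.   ] 0.62
pad offset (pad frame) [0, 1] [2.997 0.    0.    0.    0.    0.   ] 0.61
```

```bash
sed -i 's/least_squares(res,p,loss=.cauchy.,f_scale=fsc,x_scale=\[5,5,5,.05,.05,.05\],diff_step=1e-4).x/least_squares(lambda e:res(e-K),p+K,loss="cauchy",f_scale=fsc,x_scale=[5,5,5,.05,.05,.05],diff_step=1e-4).x-K/; s/^P=np.vstack(L)/K=np.r_[500,500,500,5,5,5.];P=np.vstack(L)/; s/^for w in(.t.,.s.,.ts.):/for w in():/' d.py; python3 d.py
```

```text
pad offset (pad frame) [0] [ 4.647 -2.101 10.687 -0.135 -0.1    0.041] 0.78
pad offset (pad frame) [1] [ 2.788 -1.328  4.398  0.006  0.015 -0.041] 0.72
pad offset (pad frame) [0, 1] [ 2.073  3.641 -0.643 -0.     0.007 -0.051] 0.73
```

Request:
send_rows:
  moves:
    - [[-0.001, -0.004, 0, 0, 0, 0, -1], [0, 0, 0, 0, 0, 0, -1], [0, 0, 0, 0, 0, 0, -1], [0, 0, 0, 0, 0, 0, -1], [0, 0, 0, 0, 0, 0, -1]]

```text
clock: 18.0
eef_pos: [503.0, -277.6, 268.7]
tcp_rot: [-3.138, -0.523, 0.301]
contact_force: [-0.2, -0.3, -2.7]
opening: 0.185
grasp_force: 59.9
```

```bash
python3 - <<'E'
import pickle,numpy as np
p,r=pickle.load(open('pose.pkl','rb'));pickle.dump((p,np.array([588.1,-246.4,.298,0,-36])),open('pose.pkl','wb'))
E
python3 c.py; sed -i 's/\[20,20,20,.2,.2,.2\]/[3,3,3,.01,.01,.01]/' d.py; python3 d.py; python3 go.py car,65
```

```text
car 65 t 18.1 shift [ 0.6 -0.5 -0. ] in frame [ 0.3 -0.7 -0.2] turn [-0.003 -0.002 -0.005]
q [-0.76  0.15  1.96  0.62  0.86  0.14] F [ 0.5  0.2 -2.6] M [-0.08  0.46 -0.01] open 0.189 grasp 59.9
pad offset (pad frame) [0] [ 8.228  4.788 13.409 -0.075 -0.082 -0.065] 0.75
pad offset (pad frame) [1] [ 2.349  1.355  0.621  0.014  0.006 -0.01 ] 0.75
pad offset (pad frame) [0, 1] [ 2.813  2.753 -1.019  0.008 -0.027 -0.046] 0.73
car 65.0 t 18.1 shift [ 0.6 -0.5 -0. ] in frame [ 0.3 -0.7 -0.2] turn [-0.003 -0.002 -0.005]
q [-0.76  0.15  1.96  0.62  0.86  0.14] F [ 0.5  0.2 -2.6] M [-0.08  0.46 -0.01] open 0.189 grasp 59.9
car z axis [-0.47796281 -0.14680447  0.8660254 ] y [-0.29360894  0.95592562  0.        ] x [0.82785587 0.2542728  0.5       ]
```

View pics/hov.png

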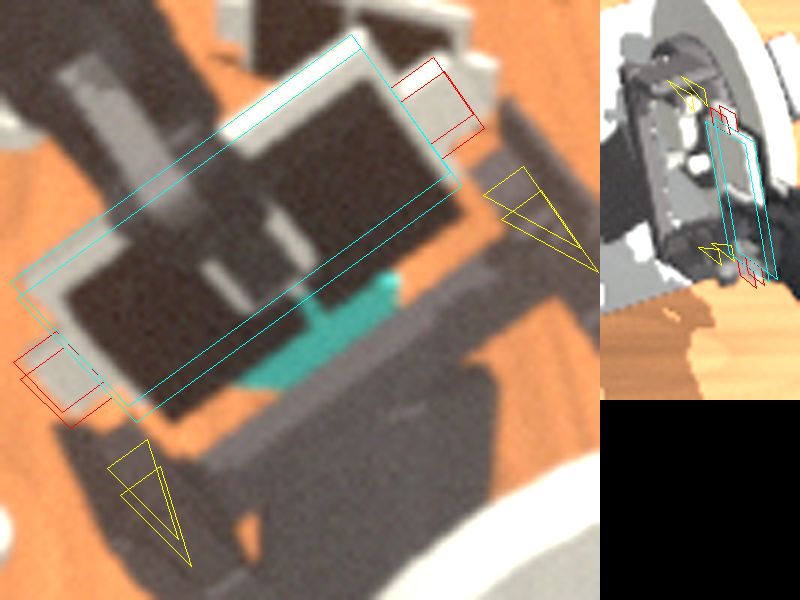

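Request:
send_rows:
  moves:
    - [[-0.0009, -0.0021, -0.0009, -0.002, 0, -0.003, -1], [0.0048, 0.0015, -0.0087, 0, 0, 0, -1], [0.0048, 0.0015, -0.0087, 0, 0, 0, -1], [0, 0, 0, 0, 0, 0, -1], [0.0024, 0.0007, -0.0043, 0, 0, 0, -1], [0.0024, 0.0007, -0.0043, 0, 0, 0, -1], [0, 0, 0, 0, 0, 0, -1], [0, 0, 0, 0, 0, 0, -1]]

```text
clock: 18.9
eef_pos: [516.6, -275.2, 241.7]
tcp_rot: [-3.14, -0.522, 0.299]
contact_force: [-0.7, -0.7, -2.5]
opening: 0.187
grasp_force: 60.0
```

```bash
python3 go.py car,35
```

```text
car 35.0 t 18.9 shift [1.3 1.5 1. ] in frame [ 2.  1. -0.] turn [-0.001 -0.002 -0.002]
q [-0.73  0.2   1.98  0.64  0.8   0.12] F [-0.7 -0.7 -2.5] M [-0.13  0.48 -0.01] open 0.187 grasp 60.0
car z axis [-0.47796281 -0.14680447  0.8660254 ] y [-0.29360894  0.95592562  0.        ] x [0.82785587 0.2542728  0.5       ]
```

Request:
send_rows:
  moves:
    - [[0.0014, 0.0004, -0.0026, 0, 0, 0, -1], [0.0014, 0.0004, -0.0026, 0, 0, 0, -1], [0.0014, 0.0004, -0.0026, 0, 0, 0, -1], [0, 0, 0, 0, 0, 0, -1]]

```text
clock: 19.3
eef_pos: [520.7, -273.8, 233.6]
tcp_rot: [-3.14, -0.522, 0.299]
contact_force: [-0.6, -0.1, -2.7]
opening: 0.186
grasp_force: 60.0
```

Request:
send_rows:
  moves:
    - [[0.0014, 0.0004, -0.0026, 0, 0, 0, -1], [0.0014, 0.0004, -0.0026, 0, 0, 0, -1], [0, 0, 0, 0, 0, 0, -1]]

```text
clock: 19.6
eef_pos: [523.6, -273.0, 228.4]
tcp_rot: [-3.14, -0.522, 0.299]
contact_force: [0.3, -0.5, -2.4]
opening: 0.186
grasp_force: 60.0
```

```bash
python3 go.py car,20
```

```text
car 20.0 t 19.6 shift [1.5 1.5 1.3] in frame [2.3 1.  0.2] turn [-0.001 -0.002 -0.002]
q [-0.72  0.22  1.98  0.66  0.77  0.11] F [ 0.3 -0.5 -2.4] M [-0.18  0.49  0.01] open 0.186 grasp 60.0
car z axis [-0.47796281 -0.14680447  0.8660254 ] y [-0.29360894  0.95592562  0.        ] x [0.82785587 0.2542728  0.5       ]
```

Request:
send_rows:
  moves:
    - [[0.0014, 0.0004, -0.0026, 0, 0, 0, -1], [0.0014, 0.0004, -0.0026, 0, 0, 0, -1], [0.0014, 0.0004, -0.0026, 0, 0, 0, -1], [0, 0, 0, 0, 0, 0, -1]]

```text
clock: 20.0
eef_pos: [527.8, -271.8, 220.5]
tcp_rot: [-3.14, -0.522, 0.299]
contact_force: [1.3, -0.2, -2.6]
opening: 0.191
grasp_force: 60.0
```

Request:
send_rows:
  moves:
    - [[0.0014, 0.0004, -0.0026, 0, 0, 0, -1], [0.0014, 0.0004, -0.0026, 0, 0, 0, -1], [0, 0, 0, 0, 0, 0, -1]]

```text
clock: 20.3
eef_pos: [530.6, -271.0, 215.4]
tcp_rot: [-3.14, -0.522, 0.299]
contact_force: [0.1, -0.9, -3.0]
opening: 0.188
grasp_force: 60.0
```

Request:
send_rows:
  moves:
    - [[-0.0004, 0.0014, 0, 0, 0, 0, -1], [-0.0004, 0.0014, 0, 0, 0, 0, -1], [0, 0, 0, 0, 0, 0, -1]]

```text
clock: 20.6
eef_pos: [529.9, -268.9, 216.0]
tcp_rot: [3.141, -0.522, 0.3]
contact_force: [1.1, -3.4, -4.9]
opening: 0.185
grasp_force: 59.8
```

```bash
python3 go.py car,0
```

```text
car 0.0 t 20.6 shift [ 4.7  0.4 -3.6] in frame [ 2.2 -1.  -5.4] turn [ 0.001 -0.001 -0.002]
q [-0.71  0.24  1.99  0.68  0.74  0.1 ] F [ 1.1 -3.4 -4.9] M [-0.72  0.44 -0.14] open 0.185 grasp 59.8
car z axis [-0.47796281 -0.14680447  0.8660254 ] y [-0.29360894  0.95592562  0.        ] x [0.82785587 0.2542728  0.5       ]
```

Request:
send_rows:
  moves:
    - [[0.0008, -0.0026, 0, 0, 0, 0, -1], [0, 0, 0, 0, 0, 0, -1], [0.001, 0.0003, -0.0017, 0, 0, 0, -1], [0.001, 0.0003, -0.0017, 0, 0, 0, -1], [0, 0, 0, 0, 0, 0, -1]]

```text
clock: 21.1
eef_pos: [532.5, -270.1, 212.0]
tcp_rot: [-3.14, -0.522, 0.299]
contact_force: [0.6, -1.5, -2.5]
opening: 0.183
grasp_force: 60.0
```

Request:
send_rows:
  moves:
    - [[0.0005, 0.0001, -0.0009, 0, 0, 0, -1], [0, 0, 0, 0, 0, 0, -1]]

```text
clock: 21.3
eef_pos: [533.0, -270.3, 211.7]
tcp_rot: [-3.14, -0.522, 0.3]
contact_force: [-3.5, 0.1, 0.5]
opening: 0.189
grasp_force: 60.4
```

```bash
python3 go.py car,0
```

```text
car 0.0 t 21.3 shift [1.7 1.7 0.7] in frame [ 2.2  1.1 -0.4] turn [-0.001 -0.002 -0.002]
q [-0.7   0.25  1.98  0.68  0.73  0.09] F [-3.5  0.1  0.5] M [-0.03  0.55  0.14] open 0.189 grasp 60.4
car z axis [-0.47796281 -0.14680447  0.8660254 ] y [-0.29360894  0.95592562  0.        ] x [0.82785587 0.2542728  0.5       ]
```

Request:
send_rows:
  moves:
    - [[0.0004, 0.0001, -0.0007, 0, 0, 0, -1], [0, 0, 0, 0, 0, 0, -1]]

```text
clock: 21.5
eef_pos: [533.1, -270.3, 211.5]
tcp_rot: [-3.141, -0.522, 0.3]
contact_force: [-11.6, 0.7, 9.1]
opening: 0.187
grasp_force: 61.9
```

```bash
python3 go.py car,0
```

```text
car 0.0 t 21.5 shift [1.6 1.7 0.9] in frame [ 2.2  1.2 -0.3] turn [-0.    -0.001 -0.003]
q [-0.7   0.25  1.98  0.68  0.73  0.09] F [-11.6   0.7   9.1] M [0.28 0.98 0.39] open 0.187 grasp 61.9
car z axis [-0.47796281 -0.14680447  0.8660254 ] y [-0.29360894  0.95592562  0.        ] x [0.82785587 0.2542728  0.5       ]
```

Request:
send_rows:
  moves:
    - [[0, 0, 0, 0, 0, 0, -0.5], [0, 0, 0, 0, 0, 0, -0.4], [0, 0, 0, 0, 0, 0, -0.3], [0, 0, 0, 0, 0, 0, -0.2], [0, 0, 0, 0, 0, 0, -0.2]]

```text
clock: 22.0
eef_pos: [533.6, -270.2, 210.8]
tcp_rot: [-3.14, -0.522, 0.299]
contact_force: [0.9, -0.1, 0.4]
opening: 0.401
grasp_force: 0.0
```

Run:
```python
import go
from fit import *
from rig import grab_frame
go.left("car",0)
f=grab_frame("side");g=grab_frame("top")
a=cv2.resize(f["img"][225:325,225:325,::-1],None,fx=4,fy=4,interpolation=cv2.INTER_CUBIC);b=cv2.resize(g["img"][135:235,345:445,::-1],None,fx=4,fy=4,interpolation=cv2.INTER_CUBIC)
cv2.imwrite("pics/rel.png",np.clip(np.hstack([a,b])*1.5,0,255).astype(np.uint8))
```

```text
car 0 t 22.0 shift [1.1 1.6 1.6] in frame [2.1 1.3 0.6] turn [-0.001 -0.001 -0.002]
q [-0.7   0.25  1.98  0.68  0.73  0.09] F [ 0.9 -0.1  0.4] M [-0.08  0.25  0.01] open 0.401 grasp 0.0
```

View pics/rel.png

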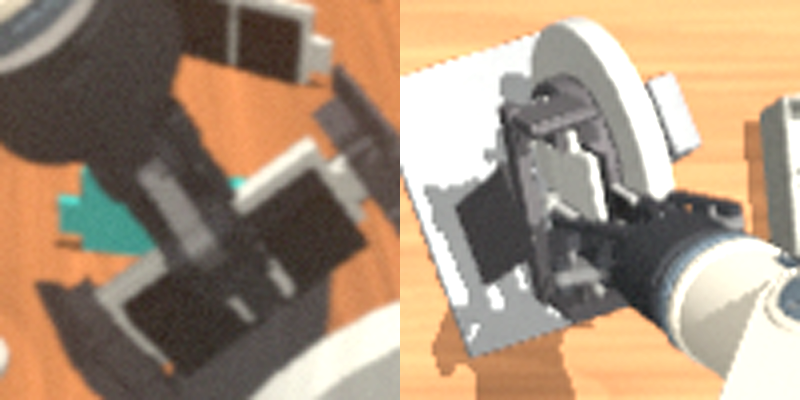

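The pad stands parallel in the carrier, the fingers are free and force is near zero. The light right tab at (345,180) shows more than I expected, so I'll compare it with the model numerically.

Run:
```python
import go
from fit import *
f=pickle.load(open("side.pkl","rb"))
def pr(n,P): print(n,np.round((proj(f,place(car(np.array(P,float)),*go.rg[:3]))+.5-225)*4).astype(int).tolist())
for s in(1,-1):
    pr("tab %d"%s,[[50*s,-3,36],[63*s,-3,36],[63*s,-3,12],[50*s,-3,12]])
    pr("front jaw top",[[53*s,-18,50],[65.5*s,-18,50],[65.5*s,-5,50],[53*s,-5,50]])
    pr("rear jaw top",[[53*s,5,50],[65.5*s,5,50],[65.5*s,28,50],[53*s,28,50]])
pr("plate top",[[-50,-3,58],[50,-3,58],[50,3,58],[-50,3,58]])
pr("plate top if 12 higher",[[-50,-3,70],[50,-3,70]])
pr("plate top if y -13",[[-50,-16,58],[50,-16,58]])
pr("lining bottom",[[-45,-14,0],[45,-14,0]])
```

```text
tab 1 [[340, 168], [367, 148], [391, 182], [364, 201]]
front jaw top [[350, 168], [377, 148], [361, 127], [334, 146]]
rear jaw top [[322, 130], [349, 111], [322, 76], [296, 95]]
tab -1 [[129, 321], [101, 341], [131, 370], [157, 351]]
front jaw top [[119, 335], [92, 355], [80, 330], [107, 311]]
rear jaw top [[98, 293], [71, 312], [52, 271], [78, 253]]
plate top [[101, 292], [317, 136], [310, 126], [96, 281]]
plate top if 12 higher [[86, 276], [304, 118]]
plate top if y -13 [[113, 316], [332, 157]]
lining bottom [[192, 378], [379, 243]]
```

Request:
send_rows:
  moves:
    - [[-0.0024, -0.0007, 0.0043, 0, 0, 0, -0.2], [-0.0048, -0.0015, 0.0087, 0, 0, 0, -0.2], [-0.0096, -0.0029, 0.0173, 0, 0, 0, -0.2], [-0.0096, -0.0029, 0.0173, 0, 0, 0, -0.2], [-0.0096, -0.0029, 0.0173, 0, 0, 0, -0.2], [-0.0144, -0.0044, 0.026, 0, 0, 0, -0.2], [-0.0144, -0.0044, 0.026, 0, 0, 0, -0.2], [-0.0144, -0.0044, 0.026, 0, 0, 0, -0.2], [-0.0144, -0.0044, 0.026, 0, 0, 0, -0.2], [0, 0, 0, 0, 0, 0, -0.2]]

```text
clock: 23.1
eef_pos: [439.4, -300.4, 384.3]
tcp_rot: [3.135, -0.525, 0.301]
contact_force: [0.0, 0.2, -0.0]
opening: 0.402
grasp_force: 0.0
```

```bash
cat > e.py <<'E'
import go
from fit import *
from rig import grab_frame
go.left("car",0)
f=grab_frame("side");g=grab_frame("top")
for n,h in(("top",g),("side",f)): pickle.dump(h,open("e_"+n+".pkl","wb"))
z=lambda f,x0,y0,x1,y1,S:np.clip(cv2.resize(f["img"][y0:y1,x0:x1,::-1],None,fx=S,fy=S,interpolation=cv2.INTER_CUBIC)*1.5,0,255).astype(np.uint8)
a=z(f,230,235,330,335,4)
a=np.vstack([a,cv2.copyMakeBorder(z(g,365,140,415,190,4),0,0,0,200,cv2.BORDER_CONSTANT)])
b=np.vstack([z(f,292,237,332,277,7),z(f,235,282,275,322,7)])
b=cv2.copyMakeBorder(b,0,600-b.shape[0],0,0,cv2.BORDER_CONSTANT)
cv2.imwrite("pics/end.png",np.hstack([a,b]))
E
python3 e.py
```

```text
car 0 t 23.1 shift [  95.3   31.8 -171.9] in frame [   1.     2.4 -199.1] turn [ 0.005  0.003 -0.   ]
q [-0.89 -0.02  1.87  0.54  1.13  0.18] F [ 0.   0.2 -0. ] M [-0.12  0.25 -0.04] open 0.402 grasp 0.0
```

View pics/end.png

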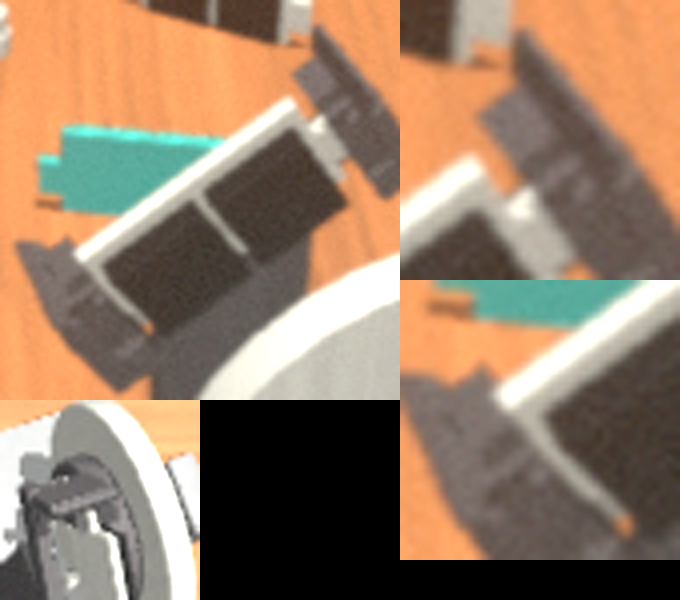

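The clean view shows the pad in the carrier with its lining towards the disc, the left tab hidden in its bracket and the right tab entering its slot. I'll check the seating numerically with an edge fit.

```bash
cat > g.py <<'E'
from fit import *
import go
hs=[pickle.load(open("e_"+n+".pkl","rb")) for n in("top","side")]
Rc=Ro.from_euler('z',go.rg[2]).as_matrix()@CR;o=place(CO[None],*go.rg[:3])[0]
L=[line(a,b,60) for a,b in(((-50,-3,58),(50,-3,58)),((-50,3,58),(50,3,58)),((-45,-14,0),(45,-14,0)),((-45,-14,50),(45,-14,50)),((45,-14,0),(45,-14,50)),((-45,-14,0),(-45,-14,50)),((50,-3,40),(50,-3,58)))]
P=np.vstack(L);H=[dt(f) for f in hs];K=np.r_[500,500,500,5,5,5.]
for w in([1],[0,1]):
  for lock in(0.003,.03):
    res=lambda d:np.concatenate([samp(H[i],proj(hs[i],(Ro.from_rotvec(d[3:]).apply(P)+d[:3])@Rc.T+o)) for i in w]+[(d-[-2.2,-1,0,0,0,0])/[3,3,6,lock,lock,lock]])
    bs=[]
    for a in(-4,-1):
      for z in(0,5,10):
        p=np.r_[a,-1,z,0,0,0.]
        for fsc in(2,.7):p=least_squares(lambda e:res(e-K),p+K,loss="cauchy",f_scale=fsc,x_scale=[5,5,5,.05,.05,.05],diff_step=1e-4).x-K
        bs.append((np.mean(np.abs(res(p))<.7),p))
    b=max(bs,key=lambda r:r[0]);print(w,lock,np.round(b[1],3),round(b[0],2))
E
python3 g.py
```

```text
[1] 0.003 [-2.661e+00  5.987e+00  9.310e-01  1.690e-01  5.000e-03 -0.000e+00] 0.71
[1] 0.03 [-2.878  5.876  0.727  0.165  0.011  0.   ] 0.72
[0, 1] 0.003 [-3.789 -5.716  0.536 -0.03   0.025  0.025] 0.72
[0, 1] 0.03 [-4.002e+00 -5.552e+00  7.249e+00 -7.400e-02  4.400e-02 -3.000e-03] 0.7
```

```bash
python3 -c "
from rig import sign_off
print(sign_off())"
```

```text
the job is handed in; nothing more can be done
None
```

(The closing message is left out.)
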